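# Load the soil tins and set the bench shaker going at the green notch

## Robot

A 6-joint arm with a two-finger parallel gripper is mounted at the origin on the work surface. World frame = base frame: x ahead of the robot, y to its left, z up, the work surface at z = 0. Lengths are in m, angles in rad, forces in N, time in s.
With the tool pointing down it reaches from about 0.3 to 0.875 m from the base axis. Payload 6.4 kg.
Tool frame: the origin (TCP) lies midway between the tips of the shut fingers; the grasp point (between the pads) lies 19 mm behind it; z points along the fingers, y is the line along which they close (so a half turn about z gives the same grasp; the last joint's range is limited). The gripper opens to 85 mm and grips with 20 to 120 N. Pads are 22 mm wide; open, the fingers measure 114 mm over their backs; the gripper's body (76 mm by 85 mm) begins 54 mm behind the grasp point. The pads swing forward as they close: fully open they stand 13 mm farther back than shut.
Start: joints at [-0.206, 0.181, 1.607, -0, 1.354, -0.206], TCP at [0.575, 0, 0.231] pointing down, gripper open.
Joint ranges: [-2.99, 2.99], [-0.89, 2.07], [0.3, 2.58], [-1.14, 4.28], [0, 2.63], [-3.12, 3.12]. Speed limits (rad/s): [2.57, 2.57, 3.01, 3.14, 3.14, 3.14].

## Interface

Orientations are given as a unit quaternion [w, x, y, z].
In Python, from bench import * gives the robot as it stands.
- The arm moves only by the tool play_rows, never from a script. Its argument "plan" is a list of rows, each a list of 3 entries, a list of its own where there are three numbers: the finger opening in mm, from 0 to 85.4, then the shift along the tool's x, y, z normalised to -1 to 1, where 1 is 40 cm, then the turn about the tool's z normalised to -1 to 1, where 1 is pi rad. A call has 1 to 10 rows; each row is the pose to reach, as a shift and turn from the pose commanded when the call began, along the tool's axes at that moment, turning the shorter way round; what a row does not reach only later rows make up. A row lasts 1/10 s, in which the tool goes at most 50 mm and 8.59 degrees, less where a joint would pass 70% of its speed; a pose out of reach is approached as far as the arm can. A call with a number of a shift or a turn outside -1 to 1 is refused whole. A call with a gripper value outside its range is refused whole. The fingers move at their own pace and stop on an object; the grip force is fixed at half the most. Time passes only in rows, so rows that repeat a pose let the fingers close. It gives the time, the measured TCP pose, the force, the opening and the grip force at its end, in the units of the state.
- get_obs(): the state, without advancing time (a new reading comes with each control period).
- camera(name): name is "scene" or "side" or "wrist"; returns a dict with "image" (400x640x3 uint8, red, green, blue), "range_z" (400x640 float32, m along the optical axis (not along the pixel's ray), 0 where there is no reading), "intrinsics" (3x3 intrinsics, pixels), "k1" (the pictures are not rectified: a ray, as slopes to the right and down, at radius r is drawn at 1 + k1 r^2 times it, then the intrinsics apply), "rvec" (rotation vector, rad) and "tvec" (3), from world to camera coordinates, as OpenCV has them; the wrist camera has in their place "T_tool_cam" (4x4, takes a point from camera to tool coordinates, whose origin is the TCP and whose axes are the flange's). Camera axes: x right, y down, z forward; pixel columns grow to the right and rows downward; lengths in m; the calibration is good to about 2 mm. A picture is of the moment at which its call begins: read the wrist's pose just before it.
- hand_in(): hands the job in; it is judged then, once.
Trained networks look in a picture, given as the dict that the camera call returned (one of the last four; its "shot" number tells which), for a name from the list of things; names that differ only in an ending like _2 or _b are one class to them, and where a whole thing is asked for, a point or a joint stands for the part that bears it (a point fixed in the world has none). Each returns a list of dicts, best first, with "conf" (0 to 1); they miss things now and then, are a little off and sometimes report something else, mostly with a low value. They report only what shows in the picture. A call takes as long as a camera call. They do not tell look-alikes from the thing itself.
- search_frame(picture, label): "rect" ([centre column, centre row, width, height] in pixels, round what is visible of it).
- masks_of(picture, label): "mask" (400x640 bool, what is visible of it) and "rect" ([centre column, centre row, width, height] in pixels, round what is visible of it).
The state is a dict: "time_s": time; "q": joint angles; "dq": joint speeds; "joint_efforts": joint torques, N m; "eef_pos": TCP position; "eef_rot": TCP orientation; "wrist_force": force on the tool from outside, world axes, zero at the start; "torque": the same for the moment, N m; "opening": opening from 0.0 (shut) to 1.0 (fully open); "grasp_force": force on a finger pad.
Only numpy, scipy, OpenCV 4.12 (cv2) and the standard library are available. Lean on these libraries where they do the work, as an engineer would, in place of code of your own. Each camera call takes 0.05 s, during which the arm holds its last target. There are 200 camera calls.

## Task

First throw the shaker's lever into the white neutral notch, before unloading or loading the deck. Then, still in neutral, take the finished tin (blue dot) off the deck and stand it on the green mat, seat every tin with an orange dot in its own pocket on the deck, flat on the pocket floor and lid up, and turn the counter's knob fully back to its zero stop; only when all that is done throw the lever into the green notch and let go. Leave the other loose things (tin without a dot, notebook, marker, tape, lid) where they are.

Things in the scene. Friction and masses are not known exactly. Their poses are not given: they have to be found in the camera images.
- tin0: round flat-topped metal soil tin, 52 mm diameter, 44 mm tall, about 0.13 kg, with an orange dot (24 mm) on its lid; may be absent. Origin: centre of its underside; z runs up through the lid. Starts upright on the bench.
- tin1: round flat-topped metal soil tin, 52 mm diameter, 44 mm tall, about 0.13 kg, with an orange dot (24 mm) on its lid; may be absent. Origin: centre of its underside; z runs up through the lid. Starts upright on the bench.
- tin2: round flat-topped metal soil tin, 52 mm diameter, 44 mm tall, about 0.13 kg, with an orange dot (24 mm) on its lid; may be absent. Origin: centre of its underside; z runs up through the lid. Starts upright on the bench.
- tin3: round flat-topped metal soil tin, 52 mm diameter, 44 mm tall, about 0.13 kg, with an orange dot (24 mm) on its lid; may be absent. Origin: centre of its underside; z runs up through the lid. Starts upright on the bench.
- done_tin: the same tin but with a blue dot, already shaken; starts seated in pocket0, lid up
- mat: green rubber mat, fixed, 80 x 80 x 3 mm; origin: centre of its underside
- plain_tin: the same tin without any dot, a bystander: same size, same origin
- shaker: blue bench shaker, fixed. Origin: under the centre of its square aluminium deck; x points away from the robot at yaw 0, y to the left, z up. Deck 190 x 190 mm, its top 70 mm above the bench; the body is 210 mm along x and runs in y from +105 to -205 mm. The drive lever is at y = -150 mm
- pocket0 (a point): centre of the floor of one of the four round pockets in the shaker deck (near, left); 56 mm across, 12 mm deep, rim at the deck's top. The tin's origin coincides with it when the tin is home. Neighbouring pockets are 90 mm apart along the shaker's x and y
- pocket1 (a point): centre of the floor of one of the four round pockets in the shaker deck (near, right); 56 mm across, 12 mm deep, rim at the deck's top. The tin's origin coincides with it when the tin is home. Neighbouring pockets are 90 mm apart along the shaker's x and y
- pocket2 (a point): centre of the floor of one of the four round pockets in the shaker deck (far, left); 56 mm across, 12 mm deep, rim at the deck's top. The tin's origin coincides with it when the tin is home. Neighbouring pockets are 90 mm apart along the shaker's x and y
- pocket3 (a point): centre of the floor of one of the four round pockets in the shaker deck (far, right); 56 mm across, 12 mm deep, rim at the deck's top. The tin's origin coincides with it when the tin is home. Neighbouring pockets are 90 mm apart along the shaker's x and y
- lever (a joint): drive lever angle, rad, -0.04 to 1.08; grows as it swings towards the shaker's +x (about its +y). At 0 it leans 0.52 towards -x; upright at 0.52. Spring notches: 0.00 white (neutral, nearest the robot), 0.34 orange, 0.68 green, 1.02 red, marked by tabs on the two dark discs (radius 57 mm) beside it. Past half way it snaps into the next notch and stays; takes 2 to 4 N at the handle
- lever_handle (a point): centre of the black handle on top of the lever: a cylinder along the shaker's y, 22 mm diameter, 36 mm long, 120 mm from the hinge, on a 10 mm rod; turns with the lever
- lever_hinge (a point): hinge of the lever, 60 mm above the bench; it turns about the shaker's y axis
- counter: grey shake counter box, fixed, 100 x 90 x 45 mm with a white dial on top. Origin: centre of its underside; the red zero mark lies towards its -x
- knob (a joint): counter reset knob angle, rad, range 0 to 3.5, grows clockwise seen from above; 0 is the zero stop, where the knob's white line points at the red mark. Stays where it is left, about 0.03 N m of friction
- knob_grip (a point): on the knob's axis at the height to grip. The knob is a bar 42 x 14 mm, from 23 mm below to 7 mm above this point (on a 44 mm disc below); the bar lies along the counter's x at joint 0 and turns with the joint
- notebook: yellow notebook 80 x 120 x 12 mm, bystander; origin: centre of its underside
- marker: yellow and black marker pen 130 x 16 x 15 mm along its x, bystander; origin on its underside
- tape: black tape roll 90 mm diameter, 25 mm tall, bystander; origin: centre of its underside
- lid: spare metal lid without dot, 55 mm diameter, 10 mm tall, bystander; origin: centre of its underside
Things that resemble listed ones, but are neither listed nor needed, are in the scene too. What is shaped like the tin3 but pink or turquoise is not meant.

How it is judged:
By the outcome, as a careful person would: the job done as asked, in the order asked, and still so for the second after the job is handed in, with the robot touching nothing.
Of tin0, tin1, tin2, tin3 only 3 to 4 are there at a start; the rules pass over those that are not, and their reading is None.
At some moment in a run one of tin0, tin1, tin2, tin3 may be knocked a few centimetres aside while the robot is not near it.
Once in a run the grip may slacken for a moment while it holds something.
It also fails if it takes over 208 s, if anything falls off the work surface, if the arm or the gripper's body presses on something with over 40 N, if the wrist force passes 120 N, or if a joint passes its speed limit or range.

## Working session

There is one attempt and no reset: what is moved stays moved. The work goes in short steps, Python scripts to look and compute and a tool call to move; the robot and the scene stay as the last step left them, time stands still between calls to the robot, and variables do not carry over. Pictures are saved under pics/ and viewed, at most 14 in all, crops included, and the job is handed in when it is done.

Besides the shell and the picture viewer there is one more tool, called after ">>>" as a command line: name --argument value ..., lists and objects as JSON in quotes. play_rows: Moves the arm, as the interface text tells. Its arguments: {"type":"object","properties":{"plan":{"type":"array","items":{"type":"array"}}},"required":["plan"]}

```bash
mkdir -p pics; ls
cat > h.py <<'E'
from bench import *
import numpy as np, cv2
from scipy.spatial.transform import Rotation as R
def pose():
    o=get_obs(); q=np.array(o["eef_rot"]); T=np.eye(4)
    T[:3,:3]=R.from_quat(q[[1,2,3,0]]).as_matrix(); T[:3,3]=o["eef_pos"]; return T,o
def shot(n):
    T,o=pose(); c=camera(n)
    if n=="wrist": W=T@np.array(c["T_tool_cam"])
    else:
        Rm=cv2.Rodrigues(np.array(c["rvec"],float))[0]; W=np.eye(4); W[:3,:3]=Rm.T; W[:3,3]=-Rm.T@np.array(c["tvec"]).ravel()
    c["W"]=W; return c
def rays(c,uv):
    K=np.array(c["intrinsics"]); uv=np.atleast_2d(uv).astype(float)
    d=np.c_[(uv[:,0]-K[0,2])/K[0,0],(uv[:,1]-K[1,2])/K[1,1]]; x=d.copy()
    for _ in range(20): x=d/(1+c["k1"]*(x**2).sum(1,keepdims=True))
    return np.c_[x,np.ones(len(x))]
def world(c,uv):
    uv=np.atleast_2d(uv); r=rays(c,uv); z=c["range_z"][np.round(uv[:,1]).astype(int),np.round(uv[:,0]).astype(int)]
    return (r*z[:,None])@c["W"][:3,:3].T+c["W"][:3,3]
def onplane(c,uv,h):
    d=rays(c,uv)@c["W"][:3,:3].T; o=c["W"][:3,3]
    return o+d*((h-o[2])/d[:,2])[:,None]
def proj(c,p):
    p=np.atleast_2d(p); q=(p-c["W"][:3,3])@c["W"][:3,:3]; x=q[:,:2]/q[:,2:]
    x=x*(1+c["k1"]*(x**2).sum(1,keepdims=True)); K=np.array(c["intrinsics"])
    return np.c_[x[:,0]*K[0,0]+K[0,2],x[:,1]*K[1,1]+K[1,2]]
def save(c,n,crop=None,s=1):
    im=c["image"][:,:,::-1]
    if crop: a,b,x,y=crop; im=im[b:y,a:x]
    cv2.imwrite("pics/"+n,cv2.resize(im,None,fx=s,fy=s,interpolation=cv2.INTER_CUBIC))
def cloud(c):
    v,u=np.nonzero(c["range_z"]>0); return np.c_[u,v],world(c,np.c_[u,v])
E
python3 - <<'E'
from h import *
np.set_printoptions(precision=3,suppress=True)
T,o=pose(); print(T,o["time_s"],o["opening"])
for n in ["scene","side"]:
    c=shot(n); save(c,n+"0.png",s=1.25); print(n,c["W"][:3,3],c["W"][:3,2])
    for l in ["tin0","plain_tin","done_tin","mat","shaker","lever","knob","counter","tape","lid","notebook","marker"]:
        for r in masks_of(c,l)[:8]:
            if r["conf"]<.25: continue
            v,u=np.nonzero(r["mask"]&(c["range_z"]>0))
            if len(u)<5: continue
            w=world(c,np.c_[u,v]); print(l,round(r["conf"],2),np.round(r["rect"]),w.min(0),w.max(0))
c=shot("wrist"); save(c,"wrist0.png")
E
```

```text
pics
[[ 0.     1.    -0.002  0.574]
 [ 1.    -0.     0.     0.   ]
 [ 0.    -0.002 -1.     0.23 ]
 [ 0.     0.     0.     1.   ]] 0.0 1.0001954200067529
scene [0.96  0.791 0.837] [-0.375 -0.66  -0.651]
tin0 0.9 [367. 240.  23.  28.] [ 0.409  0.129 -0.002] [0.476 0.181 0.05 ]
tin0 0.89 [414. 261.  22.  29.] [0.374 0.244 0.   ] [0.426 0.304 0.049]
tin0 0.76 [380. 276.  24.  28.] [ 0.477  0.244 -0.001] [0.531 0.299 0.049]
tin0 0.65 [421. 296.  22.  30.] [ 0.413  0.318 -0.002] [0.488 0.395 0.049]
tin0 0.64 [424. 229.  24.  26.] [ 0.283  0.181 -0.002] [0.339 0.235 0.05 ]
tin0 0.61 [457. 313.  33.  35.] [ 0.357  0.41  -0.003] [0.445 0.471 0.05 ]
tin0 0.54 [219. 236.  38.  41.] [ 0.722 -0.124 -0.003] [0.821 0.013 0.018]
plain_tin 0.75 [380. 316.  29.  33.] [ 0.516  0.314 -0.003] [0.596 0.393 0.049]
done_tin 0.8 [299. 172.  22.  19.] [ 0.486 -0.125  0.066] [ 0.535 -0.07   0.107]
done_tin 0.58 [379. 276.  22.  25.] [0.477 0.246 0.001] [0.531 0.299 0.049]
mat 0.83 [330. 307.  50.  42.] [ 0.591  0.23  -0.003] [0.686 0.326 0.008]
mat 0.68 [269. 312.  38.  36.] [ 0.722  0.19  -0.003] [0.809 0.276
[... 1875 characters left out ...]
.204  0.187]
knob 0.69 [330. 183.  13.  16.] [ 0.518 -0.012  0.045] [0.656 0.172 0.257]
knob 0.64 [216. 192.  19.  14.] [ 0.323  0.33  -0.005] [0.379 0.385 0.015]
counter 0.73 [330. 195.  39.  32.] [ 0.527 -0.012 -0.005] [0.731 0.189 0.252]
tape 0.52 [346. 166.  18.  16.] [ 0.566 -0.009 -0.003] [0.829 0.266 0.304]
tape 0.31 [422. 273.  19.  27.] [ 0.548 -0.315 -0.001] [ 0.679 -0.227  0.187]
lid 0.56 [381. 282. 134. 127.] [ 0.43  -0.355 -0.005] [ 0.695 -0.004  0.187]
lid 0.51 [218. 192.  23.  11.] [ 0.327  0.329 -0.003] [0.382 0.394 0.015]
notebook 0.57 [403. 214.  39.  37.] [ 0.725 -0.118 -0.003] [0.819 0.008 0.017]
marker 0.48 [272. 245.  40.  21.] [ 0.33   0.068 -0.001] [0.457 0.085 0.017]
```

View pics/scene0.png

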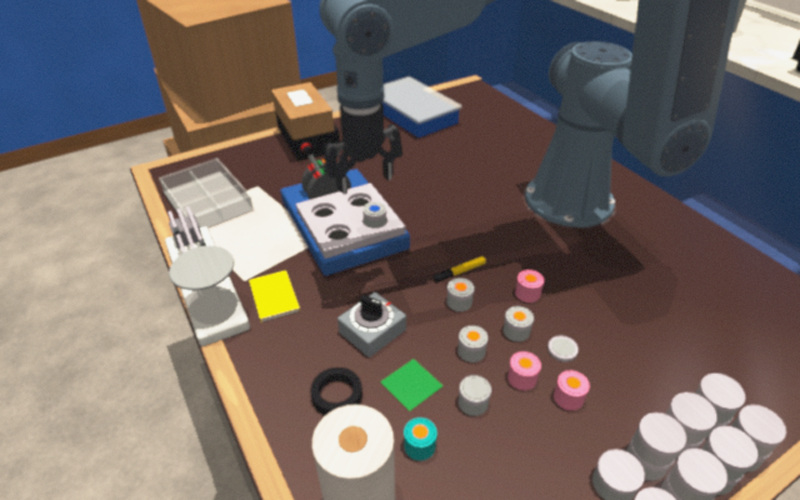

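View pics/side0.png

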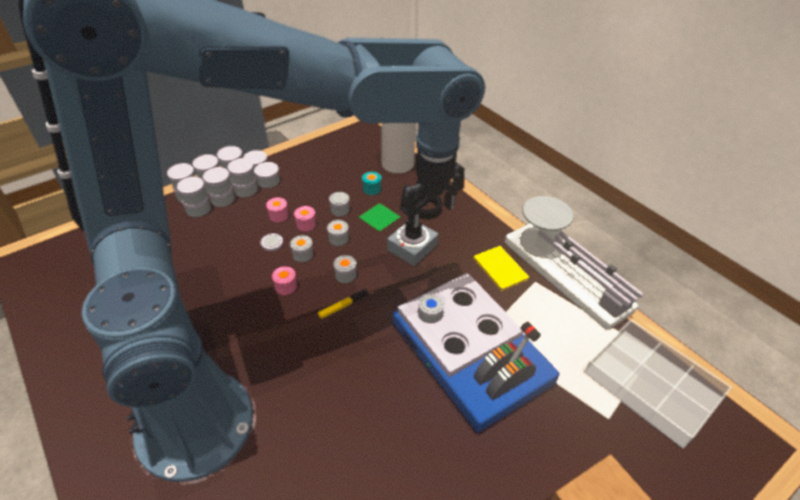

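The scene view (800-wide copy) shows three metal tins with orange dots at (460,293), (518,322) and (473,342). The pink tins at (530,285), (525,370), (572,390) and the turquoise one at (420,438) are look-alikes. The plain tin is at (475,395), and the blue-dot tin sits on the deck at (375,212). The side view shows the lever leaning away from the robot at about (528,332), and the mat at (380,217).

```bash
cat > m.py <<'E'
from h import *
np.set_printoptions(precision=4,suppress=True)
C={n:shot(n) for n in ["scene","side"]}
for n,c in C.items():
    uv,p=cloud(c)
    s=(abs(p[:,2]-.07)<.006)&(p[:,0]>.4)&(p[:,0]<.7)&(p[:,1]>-.3)&(p[:,1]<.03)
    print(n,"deck",cv2.minAreaRect(p[s][:,:2].astype(np.float32)),np.median(p[s][:,2]))
    s=(p[:,2]>.12)&(p[:,2]<.2)&(p[:,0]>.5)&(p[:,0]<.75)&(p[:,1]>-.36)&(p[:,1]<-.15)
    print(" lever hi",s.sum(),np.median(p[s],0) if s.any() else 0); 
    for q in p[s][np.argsort(-p[s][:,2])][::max(1,s.sum()//8)]: print("   ",q)
    s=(abs(p[:,2]-.045)<.004)&(abs(p[:,0]-.64)<.09)&(abs(p[:,1]-.13)<.09)
    print(" counter",s.sum(),cv2.minAreaRect(p[s][:,:2].astype(np.float32)) if s.any() else 0)
    s=(abs(p[:,2]-.0895)<.006)&(abs(p[:,0]-.64)<.05)&(abs(p[:,1]-.13)<.05)
    print(" knob",s.sum(),cv2.minAreaRect(p[s][:,:2].astype(np.float32)) if s.any() else 0, p[s].mean(0))
    hsv=cv2.cvtColor(c["image"],cv2.COLOR_RGB2HSV)
    for nm,lo,hi in [("orange",(8,150,150),(20,255,255)),("blue",(105,120,120),(120,255,255)),("green",(55,120,60),(75,255,255))]:
        m=cv2.inRange(hsv,lo,hi); k,_,st,ce=cv2.connectedComponentsWithStats(m)
        for i in range(1,k):
            if st[i,4]<15: continue
            w=world(c,ce[i])[0]
            if w[0]<.25 or w[0]>.8 or abs(w[1])>.5 : continue
            print("  ",nm,st[i,4],ce[i],w, onplane(c,ce[i],{"orange":.044,"blue":.102,"green":.003}[nm])[0])
save(C["side"],"lever0.png",(320,210,480,350),5)
w=shot("wrist"); save(w,"w0.png")
E
python3 m.py
```

```text
scene deck ((0.548080325126648, -0.16595767438411713), (0.23759961128234863, 0.19128060340881348), 85.59676361083984) 0.0708459083844325
 lever hi 129 [ 0.5745 -0.2927  0.1756]
    [ 0.5755 -0.2939  0.1881]
    [ 0.5831 -0.2914  0.1851]
    [ 0.5815 -0.2811  0.1832]
    [ 0.5877 -0.3042  0.1801]
    [ 0.5864 -0.2863  0.1756]
    [ 0.5822 -0.2835  0.1691]
    [ 0.5631 -0.2975  0.1458]
    [ 0.5585 -0.2971  0.1308]
    [ 0.5541 -0.295   0.1201]
 counter 659 ((0.6414954662322998, 0.1331876665353775), (0.1016753688454628, 0.09274115413427353), 14.78685474395752)
 knob 102 ((0.6417961716651917, 0.133498415350914), (0.01582414284348488, 0.040331222116947174), 24.862815856933594) [0.642  0.1352 0.0891]
   orange 39 [424.2308 222.2308] [0.3097 0.2046 0.0436] [0.31  0.205 0.044]
   orange 39 [368.4103 228.9487] [0.4471 0.1518 0.0438] [0.4472 0.152  0.044 ]
   orange 44 [415.3182 252.4318] [0.3986 0.2764 0.0462] [0.397 0.275 0.044]
   orange 52 [378.2308 268.2308] [0.5023 0.2698 0.0442] [0.5022 0.2697 0.044 ]
   orange 55 [420. 290.] [0.4598 0.3675 0.0435] [0.46   0.3677 0.044 ]
   orange 66 [
[... 1592 characters left out ...]
5 193.5] [0.3986 0.2775 0.044 ] [0.3986 0.2775 0.044 ]
   orange 30 [275.5 210. ] [0.4501 0.156  0.0425] [0.4494 0.1548 0.044 ]
   orange 32 [226.5 219. ] [0.3129 0.2097 0.0424] [0.3124 0.2083 0.044 ]
   orange 45 [398.7333 282.1556] [ 0.5288 -0.2748  0.1168] [ 0.5717 -0.2466  0.044 ]
   orange 45 [409.2222 293.9333] [ 0.5253 -0.313   0.1178] [ 0.5687 -0.2876  0.044 ]
   blue 38 [344.6579 242.3684] [ 0.5095 -0.0951  0.0997] [ 0.5082 -0.0964  0.102 ]
   blue 2030 [390.3567 305.732 ] [ 0.5023 -0.287   0.0516] [ 0.476  -0.3045  0.102 ]
   blue 21 [414.0952 272.3333] [ 0.6226 -0.2504  0.0498] [ 0.5889 -0.2705  0.102 ]
   green 384 [303.2344 173.3021] [0.6401 0.2796 0.0001] [0.6382 0.277  0.003 ]
```

View pics/lever0.png

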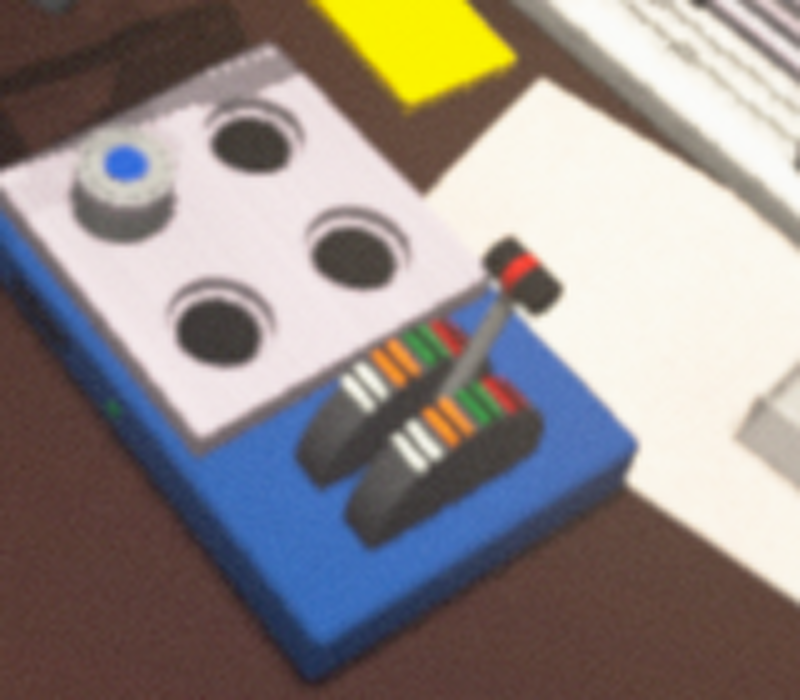

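View pics/w0.png

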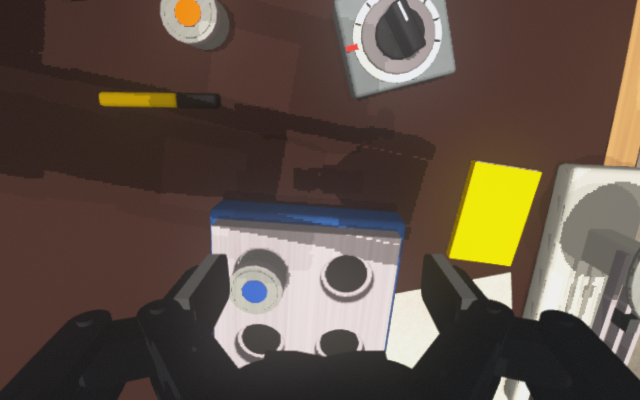

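Lever: the hinge is at about (0.537, -0.296) and the handle at about (0.576, -0.297, 0.176), so it leans past green. I will straddle the handle with open fingers and pull it towards the robot.

>>> play_rows --plan '[[50, [-0.7425, 0, 0], 0.024], [50, [-0.7425, 0, 0], 0.024], [50, [-0.7425, 0, 0], 0.024], [50, [-0.7425, 0, 0], 0.024], [50, [-0.7425, 0, 0], 0.024], [50, [-0.7425, 0, 0], 0.024], [50, [-0.7425, 0, 0], 0.024], [50, [-0.7425, 0, 0.12], 0.024], [50, [-0.7425, 0, 0.225], 0.024], [50, [-0.7425, 0, 0.225], 0.024]]'

```text
time_s: 2.5
eef_pos: [0.571, -0.2936, 0.1341]
eef_rot: [-0.007, 0.733, 0.68, -0.001]
wrist_force: [-0.8, 0.5, -0.7]
opening: 0.587
grasp_force: 0.0
```

>>> play_rows --plan '[[50, [0, -0.05, -0.01], 0], [50, [0, -0.1, -0.015], 0], [50, [0, -0.15, -0.015], 0], [50, [0, -0.19, -0.015], 0], [50, [0, -0.22, -0.01], 0], [50, [0, -0.25, 0], 0], [50, [0, -0.27, 0], 0], [50, [0, -0.275, 0], 0], [50, [0, -0.275, 0], 0], [50, [0, -0.255, 0], 0]]'

```text
time_s: 3.5
eef_pos: [0.4731, -0.2894, 0.1418]
eef_rot: [-0.0, 0.733, 0.68, -0.0]
wrist_force: [0.3, 0.4, -0.1]
opening: 0.584
grasp_force: 0.0
```

```bash
cat > lev.py <<'E'
from h import *
import sys
np.set_printoptions(precision=4,suppress=True)
for n in ["scene","side"]:
    c=shot(n); uv,p=cloud(c); 
    s=(p[:,2]>.145)&(p[:,2]<.195)&(p[:,0]>.4)&(p[:,0]<.75)&(p[:,1]>-.34)&(p[:,1]<-.25)
    if s.any(): print(n,s.sum(),p[s].mean(0),p[s].min(0),p[s].max(0))
    save(c,"lev_%s_%s.png"%(n,sys.argv[1]),(320,210,480,350) if n=="side" else (220,100,380,240),5)
print(pose()[1]["eef_pos"],pose()[1]["wrist_force"])
E
python3 lev.py a
```

```text
scene 261 [ 0.4765 -0.2851  0.1711] [ 0.4197 -0.3109  0.1459] [ 0.5224 -0.2716  0.1949]
side 301 [ 0.4767 -0.2957  0.1706] [ 0.4197 -0.3079  0.1458] [ 0.5226 -0.2764  0.1949]
[ 0.4739 -0.2895  0.1414] [ 0.2611 -0.1827 -0.7413]
```

>>> play_rows --plan '[[50, [0, 0, -0.12], 0], [50, [0, 0, -0.2375], 0], [85, [0.12, 0.01, -0.25], 0], [85, [0.24, 0.02, -0.25], 0], [85, [0.36, 0.03, -0.25], 0], [85, [0.485, 0.05, -0.25], 0], [85, [0.485, 0.05, -0.25], 0], [85, [0.485, 0.05, -0.25], 0]]'

```text
time_s: 4.4
eef_pos: [0.5079, -0.0963, 0.2411]
eef_rot: [-0.0, 0.732, 0.681, -0.001]
wrist_force: [-0.4, -0.1, -0.7]
opening: 0.995
grasp_force: 0.0
```

```bash
python3 lev.py b
python3 - <<'E'
from h import *
np.set_printoptions(precision=4,suppress=True)
c=shot("wrist"); save(c,"w1.png"); print(c["W"])
E
```

```text
scene 32 [ 0.4879 -0.291   0.1601] [ 0.4804 -0.3045  0.1458] [ 0.4952 -0.2812  0.1747]
side 168 [ 0.4746 -0.2916  0.1695] [ 0.4658 -0.308   0.1539] [ 0.4885 -0.2716  0.1777]
[ 0.5077 -0.0982  0.2411] [-0.0552  0.1558  0.8435]
[[ 0.9971 -0.0731 -0.0227  0.5127]
 [-0.0766 -0.9575 -0.278  -0.0281]
 [-0.0014  0.2789 -0.9603  0.3843]
 [ 0.      0.      0.      1.    ]]
```

View pics/lev_side_b.png

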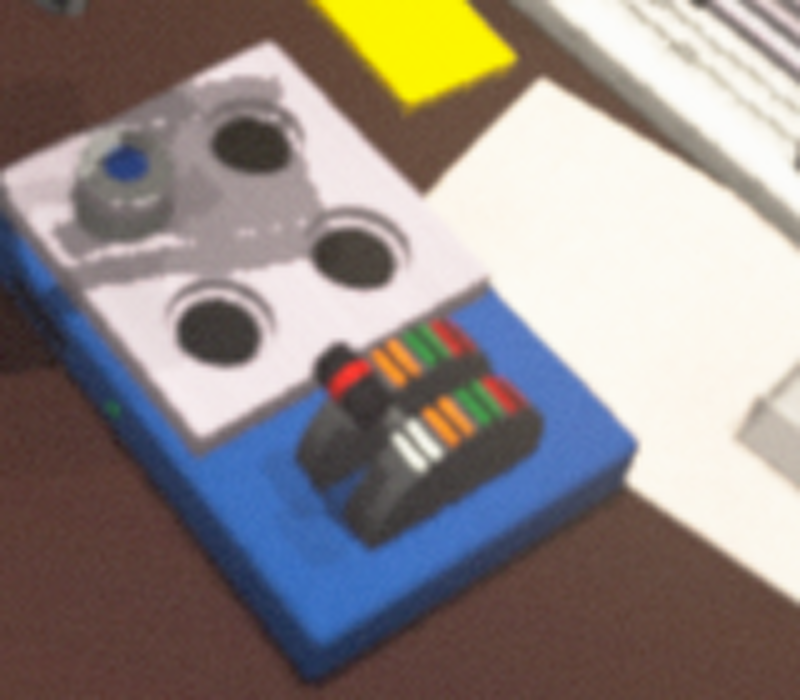

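View pics/w1.png

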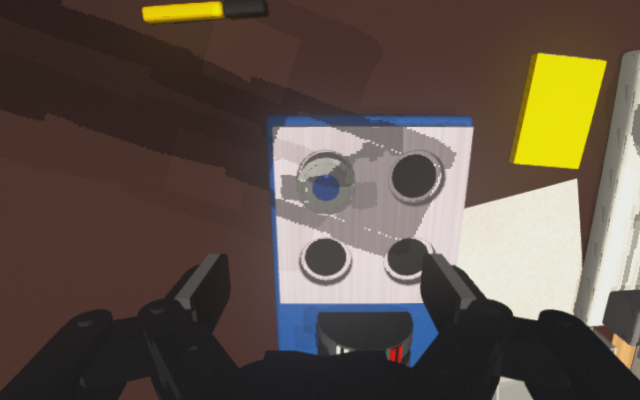

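Side crop: the handle now sits over the white tabs at (350,385), so the lever is in neutral. In the wrist view the blue-dot tin is at (327,187), and the empty pockets are at (416,177), (326,258) and (408,258). Next I measure the pockets precisely.

```bash
cat > pk.py <<'E'
from h import *
np.set_printoptions(precision=4,suppress=True)
c=shot("wrist"); uv,p=cloud(c)
ins=(p[:,2]>.045)&(p[:,2]<.075)&(abs(p[:,0]-.55)<.12)&(p[:,1]>-.26)&(p[:,1]<-.03)
s=ins&(abs(p[:,2]-.07)<.005)
print("deckz",np.median(p[s][:,2]),p[s].std(0))
P=onplane(c,uv,.07)[:,:2]
print("rect",cv2.minAreaRect(P[s].astype(np.float32)))
m=np.zeros((400,640),np.uint8); h=ins&(p[:,2]<.0655); m[uv[h,1],uv[h,0]]=255
m=cv2.morphologyEx(m,cv2.MORPH_OPEN,np.ones((3,3),np.uint8))
k,l,st,ce=cv2.connectedComponentsWithStats(m)
for i in range(1,k):
    if st[i,4]<400: continue
    v,u=np.nonzero(l==i); w=onplane(c,np.c_[u,v],.07)[:,:2]
    print("hole",ce[i],st[i,4],"mean",w.mean(0),"enc",cv2.minEnclosingCircle(w.astype(np.float32)),"floor",np.median(world(c,np.c_[u,v])[:,2]))
hsv=cv2.cvtColor(c["image"],cv2.COLOR_RGB2HSV)
m=cv2.inRange(hsv,(105,100,60),(125,255,255)); k,l,st,ce=cv2.connectedComponentsWithStats(m)
for i in range(1,k):
    if 200<st[i,4]<1500: print("blue",ce[i],st[i,4],world(c,ce[i]),onplane(c,ce[i],.102))
t=(p[:,2]>.098)&(p[:,2]<.107)&(abs(p[:,0]-.507)<.04)&(abs(p[:,1]+.097)<.04)
w=p[t]; print("tin top",t.sum(),w.mean(0),cv2.minEnclosingCircle(onplane(c,uv[t],np.median(w[:,2]))[:,:2].astype(np.float32)))
E
python3 pk.py
```

```text
deckz 0.07067023184393911 [0.0562 0.056  0.0009]
rect ((0.5480139255523682, -0.15648368000984192), (0.21309491991996765, 0.1900193691253662), 85.69168853759766)
hole [346.0569 137.0858] 2902 mean [ 0.529  -0.0597] enc ((0.5474517941474915, -0.11372929811477661), 0.12001849710941315) floor 0.04992022856559164
hole [415.6797 176.8254] 2348 mean [ 0.5959 -0.1026] enc ((0.5957533121109009, -0.10310088098049164), 0.027781426906585693) floor 0.059176461094567645
hole [406.417  258.6537] 1542 mean [ 0.5861 -0.1904] enc ((0.5885515809059143, -0.1911035180091858), 0.02741139754652977) floor 0.05926374270625501
hole [324.9835 259.8777] 1823 mean [ 0.5001 -0.185 ] enc ((0.4998084306716919, -0.18530839681625366), 0.02737661637365818) floor 0.05927684028514557
hole [315.4105 301.3437] 1033 mean [ 0.4858 -0.2346] enc ((0.5088402628898621, -0.21860478818416595), 0.07217086106538773) floor 0.05053472491038408
blue [324.7467 191.0559] 304 [[ 0.5065 -0.1012  0.1039]] [[ 0.5064 -0.1017  0.102 ]]
tin top 2700 [ 0.5072 -0.0966  0.1032] ((0.5071388483047485, -0.09706635028123856), 0.026562215760350227)
```

>>> play_rows --plan '[[85, [0, 0, 0.12], 0], [85, [0, 0, 0.24], 0], [85, [0, 0, 0.34], 0], [85, [0, 0, 0.425], 0], [85, [0, 0, 0.425], 0], [40, [0, 0, 0.425], 0], [40, [0, 0, 0.425], 0], [40, [0, 0, 0.425], 0], [40, [0, 0, 0.425], 0], [40, [0, 0, 0.425], 0]]'

```text
time_s: 5.6
eef_pos: [0.5098, -0.0986, 0.0741]
eef_rot: [0.002, 0.733, 0.68, 0.001]
wrist_force: [-0.9, -1.9, 6.4]
opening: 0.593
grasp_force: 62.7
```

>>> play_rows --plan '[[40, [0, 0, -0.06], 0], [40, [0, 0, -0.17], 0], [40, [0.08, 0.02, -0.28], 0], [40, [0.19, 0.05, -0.3], 0], [40, [0.31, 0.08, -0.3], 0], [40, [0.43, 0.115, -0.3], 0], [40, [0.55, 0.147, -0.3], 0], [40, [0.67, 0.18, -0.3], 0], [40, [0.79, 0.21, -0.3], 0], [40, [0.963, 0.2585, -0.3], 0]]'

```text
time_s: 6.6
eef_pos: [0.6331, 0.2607, 0.193]
eef_rot: [0.001, 0.733, 0.68, 0.001]
wrist_force: [0.1, 0.0, -1.4]
opening: 0.592
grasp_force: 64.7
```

```bash
cat > av.py <<'E'
from h import *
np.set_printoptions(precision=4,suppress=True)
L=[];Q=[]
for i in range(6):
    T,o=pose(); L.append(T[:3,3]); Q.append(np.arctan2(T[1,1],T[0,1])); camera("side")
print("pos",np.mean(L,0),np.std(L,0),"tool-y dir deg",np.degrees(np.mean(Q)),"open",o["opening"],o["grasp_force"],o["time_s"],"q6",o["q"][5])
E
python3 av.py
```

```text
pos [0.633  0.2622 0.1922] [0.0006 0.0032 0.0004] tool-y dir deg -4.148579580190035 open 0.5916585753387668 64.92436408996582 6.85 q6 0.289568642600772
```

>>> play_rows --plan '[[40, [0.039, 0.015, 0.1], 0], [40, [0.039, 0.015, 0.22], 0], [40, [0.039, 0.015, 0.33], 0], [40, [0.039, 0.015, 0.4], 0], [40, [0.039, 0.015, 0.42], 0], [40, [0.039, 0.015, 0.43], 0], [40, [0.039, 0.015, 0.436], 0], [40, [0.039, 0.015, 0.436], 0]]'

```text
time_s: 7.7
eef_pos: [0.6414, 0.2734, 0.0194]
eef_rot: [0.001, 0.733, 0.68, 0.002]
wrist_force: [0.2, -0.6, -1.2]
opening: 0.59
grasp_force: 65.4
```

```bash
python3 av.py; python3 -c "
from h import *
print(get_obs()['wrist_force'])"
```

```text
pos [0.6414 0.2736 0.0192] [0.     0.0001 0.0001] tool-y dir deg -4.334265330220085 open 0.5899608058756961 65.94103217124939 7.95 q6 0.3093402756443838
[ 0.2164179  -1.23193613  5.87275458]
```

>>> play_rows --plan '[[85, [0, 0, 0], 0], [85, [0, 0, 0], 0], [85, [0, 0, 0], 0], [85, [0, 0, -0.12], 0], [85, [0, 0, -0.24], 0], [85, [-0.06, -0.09, -0.36], 0], [85, [-0.13, -0.18, -0.42], 0], [85, [-0.2, -0.27, -0.5], 0], [85, [-0.27, -0.36, -0.55], 0], [85, [-0.336, -0.45, -0.58], 0]]'

```text
time_s: 9.0
eef_pos: [0.4625, 0.1609, 0.2452]
eef_rot: [0.001, 0.733, 0.68, 0.001]
wrist_force: [0.8, -0.8, -0.0]
opening: 0.993
grasp_force: 0.0
```

```bash
python3 av.py
cat > tins.py <<'E'
from h import *
import sys
np.set_printoptions(precision=4,suppress=True)
for n in sys.argv[1:]:
    c=shot(n); uv,p=cloud(c); 
    if n=="wrist": save(c,"wt_%d.png"%c["shot"]); print("pic wt_%d"%c["shot"])
    m=np.zeros((400,640),np.uint8); s=(p[:,2]>.038)&(p[:,2]<.051); m[uv[s,1],uv[s,0]]=255
    k,l,st,ce=cv2.connectedComponentsWithStats(m); hsv=cv2.cvtColor(c["image"],cv2.COLOR_RGB2HSV)
    for i in range(1,k):
        if st[i,4]<60: continue
        v,u=np.nonzero(l==i); z=np.median(world(c,np.c_[u,v])[:,2]); w=onplane(c,np.c_[u,v],z)[:,:2]
        (x,y),r=cv2.minEnclosingCircle(w.astype(np.float32))
        if .02<r<.036: 
            h=hsv[v,u]; o=((h[:,0]>6)&(h[:,0]<22)&(h[:,1]>150)).mean(); g=(h[:,1]<60).mean(); print(n,np.round(ce[i]),"c",np.array([x,y,z]),"r %.4f orange %.2f grey %.2f"%(r,o,g))
E
python3 tins.py wrist scene
```

```text
pos [0.4616 0.1606 0.2452] [0.0022 0.0009 0.0009] tool-y dir deg -4.330759112469254 open 0.9962214410467128 0.0 9.25 q6 0.16859354845911445
pic wt_31
wrist [497.  48.] c [0.6378 0.2734 0.048 ] r 0.0286 orange 0.00 grey 0.80
wrist [356.  60.] c [0.5022 0.2719 0.0452] r 0.0269 orange 0.06 grey 0.78
wrist [250.  64.] c [0.3986 0.2757 0.0452] r 0.0270 orange 0.01 grey 0.78
wrist [178. 142.] c [0.3127 0.2077 0.0452] r 0.0276 orange 0.19 grey 0.00
wrist [312. 181.] c [0.4484 0.1549 0.0453] r 0.0268 orange 0.19 grey 0.77
wrist [ 14. 293.] c [0.0734 0.0457 0.0441] r 0.0255 orange 0.00 grey 1.00
wrist [ 32. 326.] c [ 0.0768 -0.0049  0.0449] r 0.0319 orange 0.00 grey 1.00
scene [424. 224.] c [0.3139 0.2086 0.0447] r 0.0295 orange 0.15 grey 0.00
scene [368. 230.] c [0.4513 0.1574 0.045 ] r 0.0297 orange 0.15 grey 0.77
scene [415. 254.] c [0.4005 0.2786 0.0447] r 0.0293 orange 0.13 grey 0.77
scene [378. 270.] c [0.5048 0.2745 0.0447] r 0.0290 orange 0.15 grey 0.76
scene [420. 291.] c [0.4629 0.3712 0.0443] r 0.0282 orange 0.15 grey 0.00
scene [328. 295.] c [0.6449 0.2761 0.0473] r 0.0302 orange 0.00 grey 0.82
scene [458. 307.] c [0.4199 0.4445 0.0449] r 0.0286 orange 0.15 grey 0.00
scene [380. 311.] c [0.5694 0.368  0.0442] r 0.0277 orange 0.00 grey 1.00
scene [336. 346.] c [0.6926 0.3909 0.0451] r 0.0285 orange 0.15 grey 0.02
```

View pics/wt_31.png

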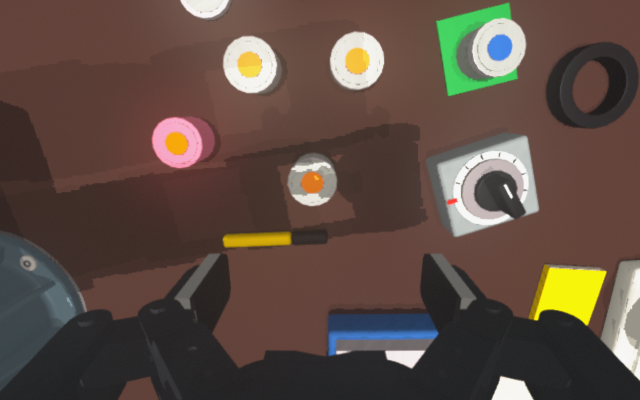

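Wrist view: metal tins with orange dots at (250,64), (357,60) and (312,181). The pink one is at (178,142), and the blue-dot tin stands on the mat at (497,48). The three metal ones with orange dots fit the description. I start with the one at (312,181).

```bash
cat > go.py <<'E'
from h import *
import sys
# deltas from current pose to each "x,y,z[,yawdeg]" in tool units; sequential
T,o=pose(); print("at",T[:3,3].round(4),"ydir",np.degrees(np.arctan2(T[1,1],T[0,1])).round(2),o["time_s"],o["opening"],o["wrist_force"].round(1) if hasattr(o["wrist_force"],"round") else o["wrist_force"])
for a in sys.argv[1:]:
    f=list(map(float,a.split(","))); d=T[:3,:3].T@(np.array(f[:3])-T[:3,3])/.4
    t=0
    if len(f)>3: t=-(f[3]-np.degrees(np.arctan2(T[1,1],T[0,1]))); t=((t+90)%180-90)/180
    print(a,"->",d.round(4),"turn %.4f"%t)
E
python3 go.py .4484,.1549,.15 .4484,.1549,.016 .4484,.1549,.16 .5063,-.0959,.16 .5063,-.0959,.074
```

```text
at [0.4638 0.1618 0.2427] ydir -4.3 9.4 0.9963023489968144 [ 0.7 -0.8  0.4]
.4484,.1549,.15 -> [-0.0201 -0.0369  0.2319] turn 0.0000
.4484,.1549,.016 -> [-0.02   -0.0364  0.5669] turn 0.0000
.4484,.1549,.16 -> [-0.0201 -0.0369  0.2069] turn 0.0000
.5063,-.0959,.16 -> [-0.6345  0.1544  0.2067] turn 0.0000
.5063,-.0959,.074 -> [-0.6345  0.1547  0.4217] turn 0.0000
```

>>> play_rows --plan '[[85, [-0.02, -0.036, 0.12], 0], [85, [-0.02, -0.036, 0.232], 0], [85, [-0.02, -0.036, 0.232], 0], [85, [-0.02, -0.036, 0.232], 0]]'

```text
time_s: 9.8
eef_pos: [0.4484, 0.1548, 0.1504]
eef_rot: [-0.001, 0.733, 0.68, -0.001]
wrist_force: [1.3, -0.0, 1.3]
opening: 0.995
grasp_force: 0.0
```

```bash
python3 - <<'E'
from h import *
np.set_printoptions(precision=4,suppress=True)
for i in range(8):
    T,o=pose(); print(o["time_s"],T[:3,3],np.array(o["q"]),np.array(o["dq"])); camera("side")
E
python3 tins.py wrist | head -4; python3 go.py .4484,.1549,.016
```

```text
9.8 [0.4484 0.1548 0.1504] [0.0815 0.049  1.9277 0.0001 1.1677 0.1565] [ 0.0011 -0.0437 -0.0496 -0.0024 -0.0005 -0.0009]
9.85 [0.4498 0.1549 0.152 ] [0.0815 0.0472 1.926  0.     1.1674 0.1564] [-0.0013 -0.0305 -0.0231 -0.0024 -0.007  -0.0006]
9.9 [0.4504 0.155  0.1529] [0.0814 0.0459 1.9254 0.0001 1.1671 0.1564] [-0.0017 -0.019  -0.0016  0.0011 -0.006   0.0002]
9.95 [0.4506 0.1549 0.1532] [ 0.0814  0.0452  1.9256 -0.      1.1668  0.1564] [-0.0008 -0.012   0.0079 -0.0022 -0.0064  0.0001]
10.0 [0.4504 0.1549 0.1531] [0.0813 0.0448 1.9261 0.     1.1666 0.1564] [-0.0019 -0.0048  0.0113  0.0006 -0.0063 -0.0005]
10.05 [0.4501 0.1548 0.1529] [0.0812 0.0446 1.9268 0.     1.1663 0.1564] [-0.0011 -0.0025  0.0138  0.0018 -0.0037  0.    ]
10.1 [0.4497 0.1548 0.1525] [0.0812 0.0447 1.9275 0.     1.1662 0.1564] [-0.0043  0.0038  0.0132  0.     -0.0056  0.0015]
10.15 [0.4494 0.1547 0.1522] [0.0811 0.0448 1.9281 0.     1.166  0.1564] [-0.0006  0.0032  0.0124 -0.0003 -0.0011  0.0005]
pic wt_41
wrist [241.  37.] c [0.3984 0.2758 0.0452] r 0.0270 orange 0.05 grey 0.78
wrist [388.  33.] c [0.5025 0.2708 0.0451] r 0.0270 orange 0.02 grey 0.77
wrist [579.  25.] c [0.6369 0.274  0.048 ] r 0.0294 orange 0.00 grey 0.75
at [0.4489 0.1546 0.1516] ydir -4.32 10.25 0.9956158612249859 [-0.  -0.4 -0.7]
.4484,.1549,.016 -> [ 0.0005 -0.0017  0.339 ] turn 0.0000
```

>>> play_rows --plan '[[85, [0, -0.001, 0.12], 0], [85, [0, -0.001, 0.24], 0], [85, [0, -0.001, 0.3], 0], [85, [0, -0.001, 0.34], 0], [85, [0, -0.001, 0.34], 0], [85, [0, -0.001, 0.34], 0], [40, [0, -0.001, 0.34], 0], [40, [0, -0.001, 0.34], 0], [40, [0, -0.001, 0.34], 0], [40, [0, -0.001, 0.34], 0]]'

```text
time_s: 11.25
eef_pos: [0.4492, 0.1547, 0.0163]
eef_rot: [0.001, 0.733, 0.68, 0.001]
wrist_force: [-0.6, 0.6, 6.9]
opening: 0.589
grasp_force: 61.5
```

```bash
python3 av.py; python3 go.py .4484,.1549,.15 .5961,-.1028,.15 .5961,-.1028,.08
```

```text
pos [0.4492 0.1547 0.0164] [0. 0. 0.] tool-y dir deg -4.314056979078239 open 0.5869637060704602 61.54515981674194 11.5 q6 0.1565237622735907
at [0.4492 0.1547 0.0164] ydir -4.31 11.55 0.5942295742584883 [-1.5  0.1  6.7]
.4484,.1549,.15 -> [ 0.0004 -0.0012 -0.3341] turn 0.0000
.5961,-.1028,.15 -> [-0.6143  0.4155 -0.3333] turn 0.0000
.5961,-.1028,.08 -> [-0.6143  0.415  -0.1583] turn 0.0000
```

>>> play_rows --plan '[[40, [0, 0, -0.1], 0], [40, [0, 0, -0.22], 0], [40, [-0.05, 0.03, -0.33], 0], [40, [-0.15, 0.1, -0.333], 0], [40, [-0.25, 0.17, -0.333], 0], [40, [-0.35, 0.24, -0.333], 0], [40, [-0.45, 0.305, -0.333], 0], [40, [-0.54, 0.365, -0.333], 0], [40, [-0.614, 0.4155, -0.333], 0], [40, [-0.614, 0.4155, -0.333], 0]]'

```text
time_s: 12.55
eef_pos: [0.597, -0.1074, 0.1486]
eef_rot: [0.002, 0.735, 0.678, 0.0]
wrist_force: [-0.0, 0.3, -1.0]
opening: 0.591
grasp_force: 63.6
```

```bash
python3 av.py >/dev/null; python3 av.py; python3 go.py .5961,-.1028,.08 .5961,-.1028,.075
```

```text
pos [ 0.5949 -0.1018  0.1481] [0.0002 0.0003 0.0001] tool-y dir deg -4.2481047518705735 open 0.5895075683298904 63.64805817604065 13.1 q6 -0.29191057069964904
at [ 0.5951 -0.1023  0.1481] ydir -4.28 13.15 0.5953911104310227 [ 0.1  0.1 -2. ]
.5961,-.1028,.08 -> [-0.0009  0.0024  0.1703] turn 0.0000
.5961,-.1028,.075 -> [-0.0009  0.0024  0.1828] turn 0.0000
```

>>> play_rows --plan '[[40, [-0.001, 0.0025, 0.08], 0], [40, [-0.001, 0.0025, 0.12], 0], [40, [-0.001, 0.0025, 0.135], 0], [40, [-0.001, 0.0025, 0.145], 0], [40, [-0.001, 0.0025, 0.155], 0], [40, [-0.001, 0.0025, 0.165], 0], [40, [-0.001, 0.0025, 0.175], 0], [40, [-0.001, 0.0025, 0.183], 0], [40, [-0.001, 0.0025, 0.183], 0], [40, [-0.001, 0.0025, 0.183], 0]]'

```text
time_s: 14.15
eef_pos: [0.5962, -0.1033, 0.0749]
eef_rot: [0.0, 0.733, 0.68, 0.0]
wrist_force: [-0.7, -0.3, -1.5]
opening: 0.589
grasp_force: 63.6
```

```bash
python3 av.py; python3 go.py
```

```text
pos [ 0.5962 -0.1033  0.0749] [0. 0. 0.] tool-y dir deg -4.320494977109834 open 0.5913788113607997 63.57235550880432 14.4 q6 -0.29207497796290866
at [ 0.5962 -0.1033  0.0748] ydir -4.32 14.45 0.589995085675163 [-0.8 -0.2 -1.2]
```

>>> play_rows --plan '[[64, [0, 0, 0], 0], [64, [0, 0, 0], 0], [64, [0, 0, 0], 0], [64, [0, 0, -0.1], 0], [85, [0, 0, -0.2], 0], [85, [0.1, -0.06, -0.21], 0], [85, [0.2, -0.12, -0.21], 0], [85, [0.3, -0.18, -0.21], 0], [85, [0.4, -0.24, -0.21], 0], [85, [0.5, -0.31, -0.21], 0]]'

```text
time_s: 15.45
eef_pos: [0.487, 0.1068, 0.1592]
eef_rot: [0.0, 0.733, 0.68, 0.001]
wrist_force: [0.5, 0.5, 0.1]
opening: 0.999
grasp_force: 0.0
```

>>> play_rows --plan '[[85, [0.1, -0.06, 0], 0], [85, [0.2, -0.12, 0], 0], [85, [0.3, -0.18, 0], 0], [85, [0.4, -0.25, 0], 0], [85, [0.4, -0.25, 0], 0]]'

```text
time_s: 15.95
eef_pos: [0.3967, 0.2767, 0.159]
eef_rot: [-0.001, 0.731, 0.682, 0.0]
wrist_force: [0.9, 0.7, 0.0]
opening: 0.998
grasp_force: 0.0
```

```bash
python3 av.py>/dev/null; python3 tins.py wrist scene; python3 go.py .3985,.2757,.15 .3985,.2757,.016
```

```text
pic wt_72
wrist [537.  55.] c [0.5651 0.3667 0.0449] r 0.0281 orange 0.00 grey 1.00
wrist [396.  60.] c [0.4599 0.3692 0.0452] r 0.0268 orange 0.00 grey 0.65
wrist [611. 169.] c [0.6355 0.2753 0.0479] r 0.0303 orange 0.00 grey 0.80
wrist [449. 183.] c [0.5012 0.2728 0.0451] r 0.0275 orange 0.04 grey 0.79
wrist [321. 188.] c [0.3976 0.2774 0.0452] r 0.0268 orange 0.20 grey 0.77
wrist [240. 269.] c [0.3129 0.2089 0.0451] r 0.0273 orange 0.17 grey 0.00
scene [424. 224.] c [0.3138 0.2104 0.0446] r 0.0303 orange 0.15 grey 0.00
scene [415. 254.] c [0.4002 0.2786 0.0446] r 0.0293 orange 0.15 grey 0.76
scene [378. 270.] c [0.5066 0.2732 0.0445] r 0.0299 orange 0.15 grey 0.76
scene [420. 291.] c [0.4625 0.3708 0.0441] r 0.0279 orange 0.14 grey 0.00
scene [327. 295.] c [0.643  0.2774 0.0477] r 0.0297 orange 0.00 grey 0.83
scene [458. 307.] c [0.4206 0.4445 0.045 ] r 0.0289 orange 0.15 grey 0.00
scene [380. 311.] c [0.5704 0.3674 0.0442] r 0.0284 orange 0.00 grey 1.00
scene [336. 346.] c [0.6929 0.3909 0.0453] r 0.0287 orange 0.15 grey 0.02
at [0.4007 0.2715 0.1588] ydir -4.46 16.35 0.9957573077844468 [ 0.   0.2 -0.2]
.3985,.2757,.15 -> [ 0.0101 -0.0064  0.0219] turn 0.0000
.3985,.2757,.016 -> [ 0.0102 -0.0064  0.3569] turn 0.0000
```

>>> play_rows --plan '[[85, [0.012, -0.007, 0.1], 0], [85, [0.012, -0.007, 0.2], 0], [85, [0.012, -0.007, 0.3], 0], [85, [0.012, -0.007, 0.357], 0], [85, [0.012, -0.007, 0.357], 0], [85, [0.012, -0.007, 0.357], 0], [40, [0.012, -0.007, 0.357], 0], [40, [0.012, -0.007, 0.357], 0], [40, [0.012, -0.007, 0.357], 0], [40, [0.012, -0.007, 0.357], 0]]'

```text
time_s: 17.35
eef_pos: [0.3989, 0.2781, 0.0179]
eef_rot: [0.001, 0.733, 0.68, 0.001]
wrist_force: [-1.9, -1.5, 8.6]
opening: 0.59
grasp_force: 61.5
```

```bash
python3 av.py; python3 go.py .398,.2765,.16 .5892,-.1925,.16
```

```text
pos [0.3988 0.2781 0.0179] [0. 0. 0.] tool-y dir deg -4.309107835102222 open 0.5894161843820571 61.463574171066284 17.6 q6 0.4396243596829354
at [0.3989 0.278  0.0179] ydir -4.31 17.65 0.5899926128768972 [-1.6 -1.8  8.1]
.398,.2765,.16 -> [-0.0036 -0.0008 -0.3552] turn 0.0000
.5892,-.1925,.16 -> [-1.1369  0.564  -0.3549] turn 0.0000
```

>>> play_rows --plan '[[40, [0, 0, -0.1], 0], [40, [0, 0, -0.22], 0], [40, [0, 0, -0.33], 0], [40, [-0.1, 0.05, -0.355], 0], [40, [-0.2, 0.1, -0.355], 0], [40, [-0.3, 0.15, -0.355], 0], [40, [-0.4, 0.2, -0.355], 0], [40, [-0.5, 0.25, -0.355], 0], [40, [-0.6, 0.3, -0.355], 0], [40, [-0.6, 0.3, -0.355], 0]]'

```text
time_s: 18.65
eef_pos: [0.5014, 0.0244, 0.1593]
eef_rot: [0.002, 0.735, 0.678, 0.001]
wrist_force: [0.6, 0.0, -1.4]
opening: 0.592
grasp_force: 63.1
```

>>> play_rows --plan '[[40, [-0.1, 0.05, 0], 0], [40, [-0.2, 0.1, 0], 0], [40, [-0.3, 0.15, 0], 0], [40, [-0.4, 0.2, 0], 0], [40, [-0.48, 0.24, 0], 0], [40, [-0.536, 0.264, 0], 0], [40, [-0.536, 0.264, 0], 0], [40, [-0.536, 0.264, 0], 0], [40, [-0.536, 0.264, 0], 0], [40, [-0.536, 0.264, 0], 0]]'

```text
time_s: 19.65
eef_pos: [0.588, -0.1911, 0.1581]
eef_rot: [-0.0, 0.733, 0.68, 0.0]
wrist_force: [-0.6, -0.1, -1.2]
opening: 0.594
grasp_force: 63.1
```

```bash
python3 av.py; python3 go.py .5892,-.1920,.08 .5892,-.1920,.076
```

```text
pos [ 0.5881 -0.1916  0.1582] [0.0001 0.0003 0.    ] tool-y dir deg -4.2557992478893665 open 0.5901333595215018 63.1387460231781 19.9 q6 -0.43238397934465134
at [ 0.5882 -0.1922  0.1581] ydir -4.29 19.95 0.5922567547930985 [ 0.1  0.3 -0.6]
.5892,-.1920,.08 -> [0.0007 0.0024 0.1952] turn 0.0000
.5892,-.1920,.076 -> [0.0007 0.0024 0.2052] turn 0.0000
```

>>> play_rows --plan '[[40, [0.003, 0.002, 0.08], 0], [40, [0.003, 0.002, 0.13], 0], [40, [0.003, 0.002, 0.155], 0], [40, [0.003, 0.002, 0.165], 0], [40, [0.003, 0.002, 0.175], 0], [40, [0.003, 0.002, 0.185], 0], [40, [0.003, 0.002, 0.195], 0], [40, [0.003, 0.002, 0.204], 0], [40, [0.003, 0.002, 0.204], 0], [40, [0.003, 0.002, 0.204], 0]]'

```text
time_s: 20.95
eef_pos: [0.5892, -0.1914, 0.0765]
eef_rot: [0.0, 0.733, 0.68, 0.0]
wrist_force: [-1.0, -0.0, -1.5]
opening: 0.594
grasp_force: 63.3
```

```bash
python3 av.py; python3 go.py
```

```text
pos [ 0.5892 -0.1914  0.0765] [0. 0. 0.] tool-y dir deg -4.318821207057198 open 0.5895152722122121 63.299700021743774 21.2 q6 -0.43008496687545933
at [ 0.5891 -0.1914  0.0765] ydir -4.32 21.25 0.5847313349568647 [ 0.2  0.6 -1.1]
```

>>> play_rows --plan '[[64, [0, 0, 0], 0], [64, [0, 0, 0], 0], [64, [0, 0, 0], 0], [64, [0, 0, -0.1], 0], [85, [0, 0, -0.2], 0], [85, [0.12, -0.03, -0.21], 0], [85, [0.24, -0.06, -0.21], 0], [85, [0.36, -0.09, -0.21], 0], [85, [0.48, -0.12, -0.21], 0], [85, [0.6, -0.16, -0.21], 0]]'

```text
time_s: 22.25
eef_pos: [0.5433, 0.0539, 0.1608]
eef_rot: [0.0, 0.733, 0.68, 0.0]
wrist_force: [1.7, 0.3, -0.2]
opening: 0.99
grasp_force: 0.0
```

>>> play_rows --plan '[[85, [0.12, -0.03, 0], 0], [85, [0.24, -0.06, 0], 0], [85, [0.36, -0.1, 0], 0], [85, [0.48, -0.13, 0], 0], [85, [0.538, -0.143, 0], 0], [85, [0.538, -0.143, 0], 0], [85, [0.538, -0.143, 0], 0]]'

```text
time_s: 22.95
eef_pos: [0.5025, 0.2712, 0.1604]
eef_rot: [0.0, 0.733, 0.681, -0.0]
wrist_force: [-0.0, 0.3, 0.3]
opening: 0.991
grasp_force: 0.0
```

```bash
python3 av.py>/dev/null; python3 tins.py wrist scene|grep -v "grey 0.00"; python3 go.py .5025,.2715,.15 .5025,.2715,.016
```

```text
pic wt_98
wrist [565.  25.] c [0.6887 0.3898 0.0451] r 0.0283 orange 0.02 grey 0.01
wrist [402.  62.] c [0.5667 0.3666 0.045 ] r 0.0269 orange 0.00 grey 1.00
wrist [259.  69.] c [0.4612 0.3691 0.0452] r 0.0268 orange 0.00 grey 0.66
wrist [493. 175.] c [0.6384 0.2764 0.048 ] r 0.0288 orange 0.00 grey 0.80
wrist [325. 191.] c [0.5026 0.2729 0.0452] r 0.0268 orange 0.20 grey 0.77
wrist [429. 322.] c [0.5864 0.1427 0.0446] r 0.0254 orange 0.00 grey 0.98
scene [436. 153.] c [ 0.0839 -0.0108  0.0452] r 0.0335 orange 0.00 grey 0.95
scene [378. 270.] c [0.505  0.2749 0.0447] r 0.0294 orange 0.16 grey 0.76
scene [327. 295.] c [0.645  0.2762 0.0475] r 0.0302 orange 0.00 grey 0.82
scene [380. 311.] c [0.5697 0.368  0.0442] r 0.0280 orange 0.00 grey 1.00
scene [336. 346.] c [0.6927 0.391  0.0454] r 0.0285 orange 0.15 grey 0.02
at [0.503  0.2703 0.1604] ydir -4.4 23.35 0.998106026204446 [-1.4 -0.7 -0. ]
.5025,.2715,.15 -> [ 0.0029 -0.0016  0.0261] turn 0.0000
.5025,.2715,.016 -> [ 0.0029 -0.0016  0.3611] turn 0.0000
```

>>> play_rows --plan '[[85, [0.005, -0.001, 0.1], 0], [85, [0.005, -0.001, 0.2], 0], [85, [0.005, -0.001, 0.3], 0], [85, [0.005, -0.001, 0.36], 0], [85, [0.005, -0.001, 0.36], 0], [85, [0.005, -0.001, 0.36], 0], [40, [0.005, -0.001, 0.36], 0], [40, [0.005, -0.001, 0.36], 0], [40, [0.005, -0.001, 0.36], 0], [40, [0.005, -0.001, 0.36], 0]]'

```text
time_s: 24.35
eef_pos: [0.504, 0.2736, 0.0186]
eef_rot: [0.001, 0.733, 0.68, 0.002]
wrist_force: [-1.9, -1.1, 6.4]
opening: 0.591
grasp_force: 62.3
```

```bash
python3 av.py; python3 go.py .5063,-.0955,.16
```

```text
pos [0.504  0.2736 0.0187] [0. 0. 0.] tool-y dir deg -4.313139899029005 open 0.5907550766560786 62.27740287780762 24.6 q6 0.3657429769306299
at [0.504  0.2736 0.0187] ydir -4.31 24.65 0.588848675264712 [-1.1  0.1  6.9]
.5063,-.0955,.16 -> [-0.9193  0.0764 -0.3543] turn 0.0000
```

>>> play_rows --plan '[[40, [0, 0, -0.1], 0], [40, [0, 0, -0.22], 0], [40, [0, 0, -0.33], 0], [40, [-0.1, 0.01, -0.354], 0], [40, [-0.2, 0.017, -0.354], 0], [40, [-0.3, 0.025, -0.354], 0], [40, [-0.4, 0.033, -0.354], 0], [40, [-0.5, 0.042, -0.354], 0], [40, [-0.6, 0.05, -0.354], 0], [40, [-0.6, 0.05, -0.354], 0]]'

```text
time_s: 25.65
eef_pos: [0.5047, 0.028, 0.1589]
eef_rot: [0.001, 0.735, 0.678, -0.0]
wrist_force: [-0.1, 1.1, -1.8]
opening: 0.588
grasp_force: 63.2
```

>>> play_rows --plan '[[40, [-0.1, 0.01, 0], 0], [40, [-0.2, 0.017, 0], 0], [40, [-0.28, 0.023, 0], 0], [40, [-0.319, 0.026, 0], 0], [40, [-0.319, 0.026, 0], 0], [40, [-0.319, 0.026, 0], 0], [40, [-0.319, 0.026, 0], 0], [40, [-0.319, 0.026, 0], 0], [40, [-0.319, 0.026, 0], 0]]'

```text
time_s: 26.55
eef_pos: [0.5051, -0.0948, 0.158]
eef_rot: [-0.0, 0.733, 0.68, 0.0]
wrist_force: [-1.1, 0.5, -1.3]
opening: 0.59
grasp_force: 63.2
```

```bash
python3 av.py; python3 go.py .5063,-.0955,.0767
```

```text
pos [ 0.5051 -0.0952  0.158 ] [0.     0.0003 0.    ] tool-y dir deg -4.272878183375299 open 0.5924513305160009 63.212774991989136 26.8 q6 -0.3431502840815779
at [ 0.5051 -0.0957  0.158 ] ydir -4.31 26.85 0.5896880741623748 [-0.4 -0.9 -2.3]
.5063,-.0955,.0767 -> [0.0007 0.003  0.2032] turn 0.0000
```

>>> play_rows --plan '[[40, [0.001, 0.002, 0.08], 0], [40, [0.001, 0.002, 0.13], 0], [40, [0.001, 0.002, 0.155], 0], [40, [0.001, 0.002, 0.165], 0], [40, [0.001, 0.002, 0.175], 0], [40, [0.001, 0.002, 0.185], 0], [40, [0.001, 0.002, 0.195], 0], [40, [0.001, 0.002, 0.203], 0], [40, [0.001, 0.002, 0.203], 0], [40, [0.001, 0.002, 0.203], 0]]'

```text
time_s: 27.85
eef_pos: [0.506, -0.0955, 0.0769]
eef_rot: [0.0, 0.733, 0.68, 0.0]
wrist_force: [-0.5, -0.5, -2.0]
opening: 0.589
grasp_force: 63.2
```

```bash
python3 av.py; python3 go.py .5063,-.0955,.2 .640,.06,.25,-4.3
```

```text
pos [ 0.506  -0.0955  0.0769] [0. 0. 0.] tool-y dir deg -4.318749018853487 open 0.5886968622576131 63.24018359184265 28.1 q6 -0.3419698812445575
at [ 0.506  -0.0955  0.0769] ydir -4.32 28.15 0.5875601432145107 [ 0.6  0.1 -2. ]
.5063,-.0955,.2 -> [-0.      0.0009 -0.3078] turn 0.0000
.640,.06,.25,-4.3 -> [ 0.4128  0.3049 -0.4327] turn -0.0001
```

>>> play_rows --plan '[[64, [0, 0, 0], 0], [64, [0, 0, 0], 0], [64, [0, 0, 0], 0], [64, [0, 0, -0.1], 0], [85, [0, 0, -0.21], 0], [85, [0.1, 0.08, -0.3], 0], [85, [0.2, 0.16, -0.38], 0], [85, [0.3, 0.23, -0.43], 0], [85, [0.4128, 0.305, -0.433], 0], [85, [0.4128, 0.305, -0.433], 0]]'

```text
time_s: 29.15
eef_pos: [0.6421, 0.0629, 0.2517]
eef_rot: [0.001, 0.733, 0.681, 0.001]
wrist_force: [0.4, -0.2, -0.2]
opening: 0.999
grasp_force: 0.0
```

```bash
python3 av.py
cat > kn.py <<'E'
from h import *
np.set_printoptions(precision=4,suppress=True)
c=shot("wrist"); save(c,"k%d.png"%c["shot"]); print("k%d"%c["shot"],get_obs()["eef_pos"])
uv,p=cloud(c)
s=(p[:,2]>.083)&(p[:,2]<.1)&(abs(p[:,0]-.64)<.04)&(abs(p[:,1]-.133)<.04)
z=np.median(p[s][:,2]); w=onplane(c,uv[s],z)[:,:2]
print("knob z",z,"rect",cv2.minAreaRect(w.astype(np.float32)),"mean",w.mean(0))
s=(abs(p[:,2]-.046)<.004)&(abs(p[:,0]-.64)<.09)&(abs(p[:,1]-.133)<.09); w=onplane(c,uv[s],np.median(p[s][:,2]))[:,:2]
print("box",cv2.minAreaRect(w.astype(np.float32)))
hsv=cv2.cvtColor(c["image"],cv2.COLOR_RGB2HSV)
m=((hsv[...,0]<6)|(hsv[...,0]>172))&(hsv[...,1]>140)&(hsv[...,2]>100)
v,u=np.nonzero(m); w=world(c,np.c_[u,v]); k=(abs(w[:,0]-.64)<.07)&(abs(w[:,1]-.133)<.07)&(w[:,2]>.03); print("red",w[k].mean(0),k.sum())
m=(hsv[...,2]>170)&(hsv[...,1]<60); v,u=np.nonzero(m); w=world(c,np.c_[u,v]); k=(abs(w[:,0]-.64)<.04)&(abs(w[:,1]-.133)<.04)&(w[:,2]>.08); print("white line",w[k].mean(0),k.sum())
E
python3 kn.py
python3 - <<'E'
from h import *
np.set_printoptions(precision=4,suppress=True)
for n in ["scene","side"]:
    c=shot(n); uv,p=cloud(c)
    for q in [(.5063,-.0959),(.5961,-.1028),(.4993,-.1856),(.5892,-.1925)]:
        s=(np.hypot(*(p[:,:2]-q).T)<.018); print(n,q,np.percentile(p[s][:,2],[5,50,95]),p[s].mean(0)[:2])
    if n=="side": save(c,"deck_side.png",(320,210,480,350),5)
E
```

```text
pos [0.6411 0.0622 0.2504] [0.0014 0.0019 0.001 ] tool-y dir deg -4.192266964203477 open 0.9894927890663573 0.0 29.4 q6 -0.015912896929068714
k124 [0.6392 0.059  0.2495]
knob z 0.09032480742398125 rect ((0.640334963798523, 0.1330573558807373), (0.014000707305967808, 0.04118562489748001), 29.163890838623047) mean [0.6404 0.1333]
box ((0.6404845118522644, 0.13317587971687317), (0.09884633123874664, 0.08899930119514465), 14.460644721984863)
red [0.5984 0.1223 0.0473] 42
white line [0.642  0.1326 0.3187] 200
scene (0.5063, -0.0959) [0.1012 0.1035 0.1066] [ 0.5074 -0.0954]
scene (0.5961, -0.1028) [0.1015 0.104  0.1066] [ 0.5966 -0.1025]
scene (0.4993, -0.1856) [0.0581 0.0599 0.0621] [ 0.4983 -0.1883]
scene (0.5892, -0.1925) [0.1012 0.1046 0.1066] [ 0.5794 -0.1888]
side (0.5063, -0.0959) [0.0991 0.102  0.1052] [ 0.5057 -0.0961]
side (0.5961, -0.1028) [0.0994 0.102  0.1049] [ 0.5955 -0.1034]
side (0.4993, -0.1856) [0.0548 0.0581 0.0609] [ 0.4986 -0.1858]
side (0.5892, -0.1925) [0.0997 0.1024 0.1052] [ 0.589 -0.193]
```

View pics/k124.png

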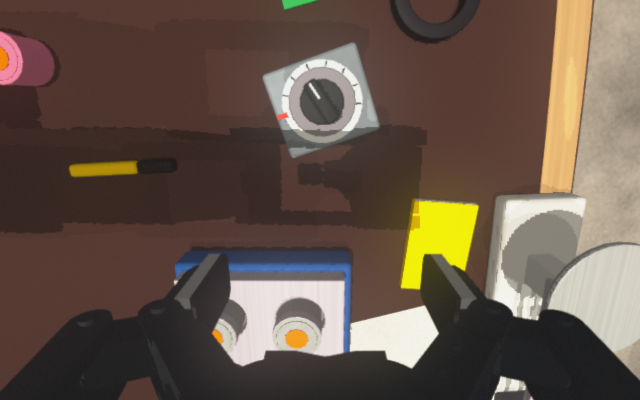

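View pics/deck_side.png

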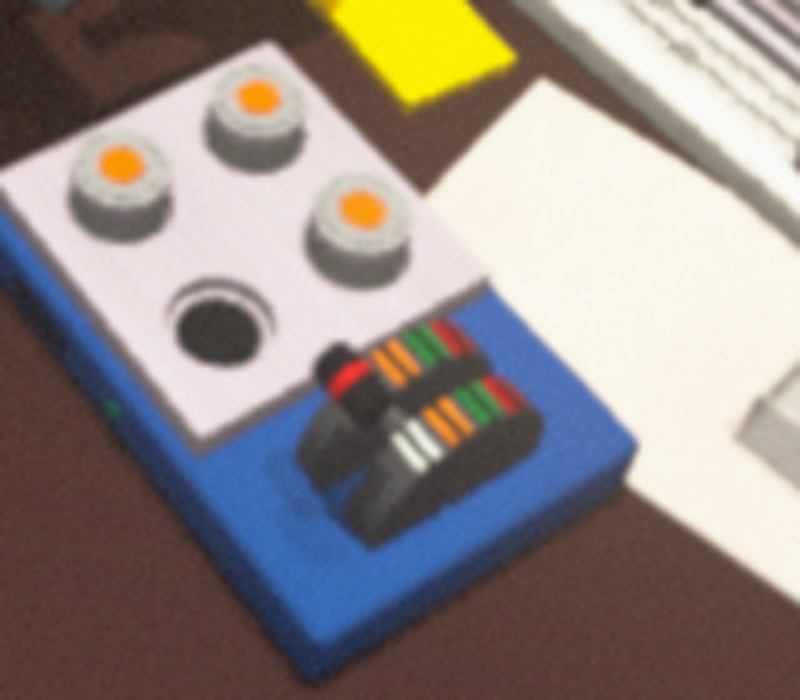

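Deck crop: orange tins are seated at (122,165), (258,97) and (362,210), the remaining pocket is empty, and the lever is in white. Wrist view: the knob's white line points up-left at (313,88) and the red mark is at (282,117). That puts the knob about 75° clockwise of zero, so it needs a counter-clockwise turn.

>>> play_rows --plan '[[45, [0.1, -0.005, 0.1], -0.045], [45, [0.185, -0.011, 0.2], -0.09], [45, [0.185, -0.011, 0.249], -0.135], [45, [0.185, -0.011, 0.249], -0.186], [45, [0.185, -0.011, 0.249], -0.186], [45, [0.185, -0.011, 0.249], -0.186], [45, [0.185, -0.011, 0.249], -0.186], [45, [0.185, -0.011, 0.249], -0.186], [45, [0.185, -0.011, 0.249], -0.186], [45, [0.185, -0.011, 0.249], -0.186]]'

```text
time_s: 30.6
eef_pos: [0.6413, 0.134, 0.1507]
eef_rot: [0.0, 0.507, 0.862, 0.0]
wrist_force: [-0.4, -0.3, -0.1]
opening: 0.528
grasp_force: 0.0
```

```bash
python3 av.py; python3 go.py .6404,.1331,.066,29.2
```

```text
pos [0.6412 0.1341 0.1505] [0.0001 0.0001 0.0001] tool-y dir deg 29.13606955887658 open 0.5268281990686355 0.0 30.85 q6 -0.4833434562867279
at [0.6411 0.1342 0.1503] ydir 29.16 30.9 0.5290349398503348 [-1.   0.8  0.2]
.6404,.1331,.066,29.2 -> [-0.0015 -0.0029  0.2108] turn -0.0002
```

>>> play_rows --plan '[[45, [-0.0015, -0.003, 0.1], 0], [45, [-0.0015, -0.003, 0.18], 0], [45, [-0.0015, -0.003, 0.21], 0], [45, [-0.0015, -0.003, 0.21], 0], [45, [-0.0015, -0.003, 0.21], 0], [8, [-0.0015, -0.003, 0.21], 0], [8, [-0.0015, -0.003, 0.21], 0], [8, [-0.0015, -0.003, 0.21], 0], [8, [-0.0015, -0.003, 0.21], 0], [8, [-0.0015, -0.003, 0.21], 0]]'

```text
time_s: 31.9
eef_pos: [0.6416, 0.1331, 0.0684]
eef_rot: [0.001, 0.506, 0.862, 0.001]
wrist_force: [-0.5, 0.2, 6.7]
opening: 0.145
grasp_force: 59.3
```

```bash
python3 go.py; python3 -c "
from h import *
print(get_obs()['torque'],get_obs()['grasp_force'])"
```

```text
at [0.6416 0.1331 0.0684] ydir 29.16 31.9 0.14517214246603266 [-0.5  0.2  6.7]
[-0.04512185  0.34914164 -0.03868208] 59.30515766143799
```

>>> play_rows --plan '[[8, [0, 0, 0], -0.045], [8, [0, 0, 0], -0.09], [8, [0, 0, 0], -0.135], [8, [0, 0, 0], -0.18], [8, [0, 0, 0], -0.225], [8, [0, 0, 0], -0.27], [8, [0, 0, 0], -0.315], [8, [0, 0, 0], -0.36], [8, [0, 0, 0], -0.395], [8, [0, 0, 0], -0.41]]'

```text
time_s: 32.9
eef_pos: [0.6419, 0.1338, 0.0685]
eef_rot: [0.002, -0.115, 0.993, 0.0]
wrist_force: [-0.6, 1.6, 5.1]
opening: 0.15
grasp_force: 59.3
```

>>> play_rows --plan '[[8, [0, 0, 0], -0.008], [8, [0, 0, 0], -0.016], [8, [0, 0, 0], -0.022], [8, [0, 0, 0], -0.022], [8, [0, 0, 0], -0.022]]'

```text
time_s: 33.4
eef_pos: [0.6419, 0.1337, 0.0684]
eef_rot: [0.002, -0.145, 0.989, 0.001]
wrist_force: [0.2, 2.7, 5.4]
opening: 0.151
grasp_force: 66.1
```

```bash
python3 go.py; python3 -c "
from h import *
print(get_obs()['torque'],get_obs()['grasp_force'])"
```

```text
at [0.6419 0.1337 0.0684] ydir 106.72 33.4 0.15098149928233043 [0.2 2.7 5.4]
[ 0.3890749   0.11672925 -1.61451727] 66.10031962394714
```

>>> play_rows --plan '[[8, [0, 0, 0], 0.006], [50, [0, 0, 0], 0.006], [50, [0, 0, 0], 0.006], [50, [0, 0, 0], 0.006], [50, [0, 0, -0.1], 0.006], [50, [0, 0, -0.22], 0.045], [50, [0, 0, -0.34], 0.09], [50, [0, 0, -0.45], 0.135], [50, [0, 0, -0.45], 0.18], [50, [0, 0, -0.45], 0.225]]'

```text
time_s: 34.4
eef_pos: [0.6414, 0.133, 0.249]
eef_rot: [0.002, 0.207, 0.978, 0.0]
wrist_force: [0.8, 0.1, -1.1]
opening: 0.588
grasp_force: 0.0
```

>>> play_rows --plan '[[50, [0, 0, 0], 0.045], [50, [0, 0, 0], 0.09], [50, [0, 0, 0], 0.135], [50, [0, 0, 0], 0.18], [50, [0, 0, 0], 0.225], [50, [0, 0, 0], 0.27], [50, [0, 0, 0], 0.315], [50, [0, 0, 0], 0.36], [50, [0, 0, 0], 0.39], [50, [0, 0, 0], 0.39]]'

```text
time_s: 35.4
eef_pos: [0.6402, 0.133, 0.246]
eef_rot: [-0.0, 0.73, 0.683, -0.0]
wrist_force: [0.1, 0.3, 0.1]
opening: 0.589
grasp_force: 0.0
```

```bash
python3 go.py .64,.05,.25,-4.3
```

```text
at [0.6402 0.133  0.246 ] ydir -3.8 35.4 0.5892259471485536 [0.1 0.3 0.1]
.64,.05,.25,-4.3 -> [-0.207   0.0133 -0.0099] turn 0.0028
```

>>> play_rows --plan '[[50, [-0.1, 0.005, 0], 0.003], [50, [-0.207, 0.013, 0], 0.003], [50, [-0.207, 0.013, 0], 0.003], [50, [-0.207, 0.013, 0], 0.003], [50, [-0.207, 0.013, 0], 0.003], [50, [-0.207, 0.013, 0], 0.003]]'

```text
time_s: 36.0
eef_pos: [0.64, 0.0513, 0.2463]
eef_rot: [-0.0, 0.733, 0.681, 0.0]
wrist_force: [-0.1, -0.3, 0.0]
opening: 0.588
grasp_force: 0.0
```

```bash
python3 kn.py; python3 tins.py scene | grep -v "grey 0.00"; cd pics; python3 -c "
import cv2,glob,os
f=max(glob.glob('k*.png'),key=os.path.getmtime); i=cv2.imread(f); cv2.imwrite('kcrop.png',cv2.resize(i[20:180,230:430],None,fx=3,fy=3))"; cd ..; python3 go.py .477,-.289,.23,-4.3 .477,-.289,.145
```

```text
k133 [0.64   0.0513 0.2463]
knob z 0.09029500191854287 rect ((0.640561044216156, 0.13326610624790192), (0.04077782854437828, 0.014115172438323498), 15.191377639770508) mean [0.6407 0.1333]
box ((0.6405708193778992, 0.133165180683136), (0.09855782240629196, 0.08893924206495285), 14.599493980407715)
red [0.5983 0.1223 0.0472] 42
white line [0.6406 0.1238 0.3071] 181
scene [327. 295.] c [0.645  0.2762 0.0476] r 0.0301 orange 0.00 grey 0.82
scene [380. 311.] c [0.5694 0.3682 0.0443] r 0.0278 orange 0.00 grey 1.00
scene [336. 346.] c [0.6927 0.3911 0.0451] r 0.0288 orange 0.15 grey 0.02
at [0.64   0.0512 0.2463] ydir -4.21 36.1 0.5832671428822047 [ 0.6  0.3 -0.1]
.477,-.289,.23,-4.3 -> [-0.8782 -0.3441  0.0408] turn 0.0005
.477,-.289,.145 -> [-0.8782 -0.3441  0.2533] turn 0.0000
```

View pics/kcrop.png

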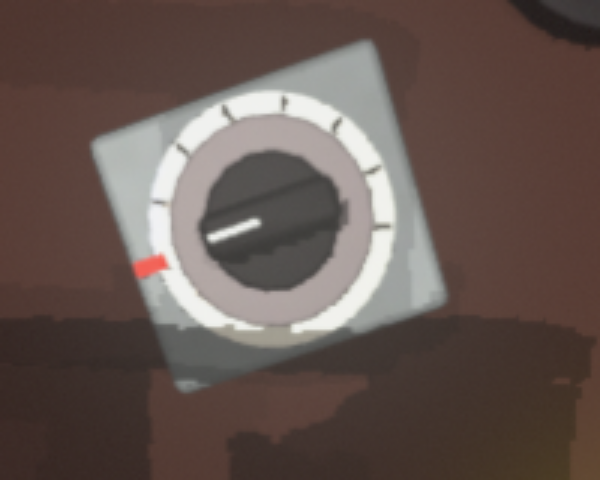

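Knob crop: the white line (235,230) points at the red mark (150,267), so it is at zero. Next is the lever to green.

>>> play_rows --plan '[[50, [-0.11, -0.043, 0], 0], [50, [-0.22, -0.086, 0.02], 0], [50, [-0.33, -0.13, 0.04], 0], [50, [-0.44, -0.172, 0.04], 0], [50, [-0.55, -0.215, 0.04], 0], [50, [-0.66, -0.259, 0.04], 0], [50, [-0.77, -0.3, 0.04], 0], [50, [-0.878, -0.344, 0.04], 0], [50, [-0.878, -0.344, 0.04], 0], [50, [-0.878, -0.344, 0.04], 0]]'

```text
time_s: 37.1
eef_pos: [0.4763, -0.2901, 0.2304]
eef_rot: [-0.0, 0.734, 0.679, 0.0]
wrist_force: [-0.6, 1.0, -0.1]
opening: 0.582
grasp_force: 0.0
```

```bash
python3 av.py; python3 lev.py c; python3 go.py .477,-.289,.145,-4.3
```

```text
pos [ 0.477  -0.2888  0.2304] [0.0003 0.0007 0.    ] tool-y dir deg -4.256171635815946 open 0.5854803410017173 0.0 37.35 q6 -0.6835302858426711
scene 96 [ 0.4818 -0.285   0.1668] [ 0.4673 -0.3083  0.1453] [ 0.4953 -0.2716  0.1793]
side 167 [ 0.4747 -0.2915  0.1693] [ 0.465  -0.3076  0.1562] [ 0.4901 -0.2712  0.1764]
[ 0.477  -0.2889  0.2304] [-0.2156  0.5182 -1.1006]
at [ 0.477  -0.2889  0.2304] ydir -4.23 37.5 0.5812151916269017 [-0.2  0.5 -1.1]
.477,-.289,.145,-4.3 -> [-3.000e-04  1.000e-04  2.135e-01] turn 0.0004
```

Lower over the handle first, then push gently along +x.

>>> play_rows --plan '[[50, [0, 0, 0.1], 0], [50, [0, 0, 0.18], 0], [50, [0, 0, 0.218], 0], [50, [0, 0, 0.218], 0], [50, [0, 0, 0.218], 0]]'

```text
time_s: 38.0
eef_pos: [0.4771, -0.2901, 0.1441]
eef_rot: [0.001, 0.733, 0.68, 0.0]
wrist_force: [0.6, -0.2, 0.8]
opening: 0.588
grasp_force: 0.0
```

>>> play_rows --plan '[[50, [0, 0.04, 0], 0], [50, [0, 0.08, -0.005], 0], [50, [0, 0.11, -0.01], 0], [50, [0, 0.14, -0.015], 0], [50, [0, 0.165, -0.015], 0], [50, [0, 0.185, -0.015], 0], [50, [0, 0.2, -0.015], 0], [50, [0, 0.21, -0.015], 0], [50, [0, 0.218, -0.015], 0], [50, [0, 0.218, -0.015], 0]]'

```text
time_s: 39.0
eef_pos: [0.5637, -0.2963, 0.1491]
eef_rot: [-0.0, 0.733, 0.68, 0.0]
wrist_force: [0.5, 0.0, 0.1]
opening: 0.587
grasp_force: 0.0
```

>>> play_rows --plan '[[50, [0, -0.02, 0], 0], [50, [0, -0.03, 0], 0], [50, [0, -0.03, 0], 0], [50, [0, -0.03, 0], 0], [50, [0, -0.03, -0.1], 0], [50, [0, -0.03, -0.2], 0], [50, [0, -0.03, -0.3], 0], [50, [0.1, -0.03, -0.35], 0], [50, [0.2, -0.03, -0.35], 0], [50, [0.3, -0.03, -0.35], 0]]'

```text
time_s: 40.0
eef_pos: [0.5609, -0.175, 0.2906]
eef_rot: [0.001, 0.734, 0.68, 0.001]
wrist_force: [0.9, 0.9, -0.4]
opening: 0.588
grasp_force: 0.0
```

```bash
python3 av.py; python3 lev.py d; python3 tins.py side scene | grep -v "grey 0.00"
```

```text
pos [ 0.5608 -0.1733  0.2899] [0.0002 0.0025 0.0004] tool-y dir deg -4.198833961831343 open 0.582567105228296 0.0 40.25 q6 -0.4309516565628656
scene 105 [ 0.5588 -0.2915  0.1788] [ 0.5468 -0.3158  0.1453] [ 0.5686 -0.2753  0.1944]
side 187 [ 0.5532 -0.297   0.18  ] [ 0.5452 -0.3139  0.147 ] [ 0.5669 -0.2775  0.1934]
[ 0.5604 -0.1769  0.289 ] [ 0.4691 -0.8099  0.4756]
side [297. 142.] c [0.6892 0.3873 0.0431] r 0.0286 orange 0.11 grey 0.03
side [271. 159.] c [0.5662 0.3641 0.043 ] r 0.0283 orange 0.00 grey 1.00
side [304. 165.] c [0.6421 0.2705 0.0457] r 0.0304 orange 0.00 grey 0.82
side [185. 329.] c [ 0.0651 -0.0485  0.045 ] r 0.0312 orange 0.00 grey 0.75
side [130. 361.] c [-0.0639 -0.0488  0.0441] r 0.0302 orange 0.00 grey 0.64
scene [436. 153.] c [ 0.0787 -0.0119  0.0445] r 0.0333 orange 0.00 grey 1.00
scene [327. 295.] c [0.642  0.278  0.0475] r 0.0301 orange 0.00 grey 0.82
scene [380. 311.] c [0.5693 0.3683 0.044 ] r 0.0281 orange 0.00 grey 1.00
scene [336. 346.] c [0.6927 0.391  0.0452] r 0.0286 orange 0.15 grey 0.02
```

View pics/lev_side_d.png

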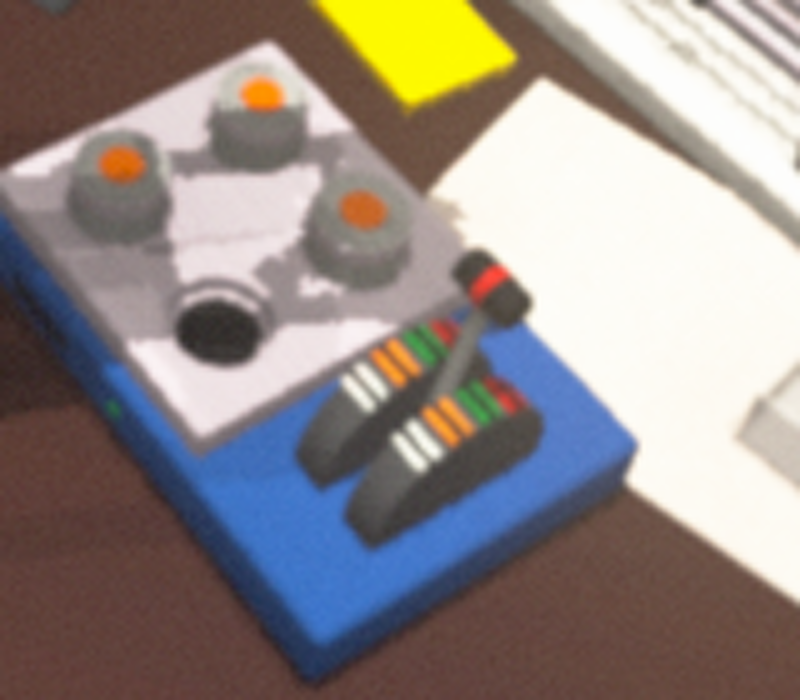

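The handle is at x ≈ 0.5555, the computed green notch, at crop position (492,283). All three orange tins are seated.

```bash
python3 -c "
from bench import *
print(hand_in())"
```

```text
the job is handed in; nothing more can be done
None
```

The job is handed in at about 40 s of the 208 s allowed: lever to neutral first, blue-dot tin on the mat, all three orange-dot tins found seated in separate pockets, knob back at its zero stop, and the lever last into the green notch and let go; the hand-in gave no verdict.

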